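# Load two chromatography columns into their sprung V cradles

### The arm

A 6-joint arm with a two-finger parallel gripper is mounted at the origin on a cart in front of the work surface, level with it; the furniture and walls round the work are solid. World frame = base frame: x ahead of the robot, y to its left, z up, the work surface at z = 0. Lengths are in m, angles in rad, forces in N, time in s.
With the tool pointing down it reaches from about 0.35 to 0.975 m from the base axis. Payload 4.9 kg.
Tool frame: the origin (TCP) lies midway between the tips of the shut fingers; the grasp point (between the pads) lies 19 mm behind it; z points along the fingers, y is the line along which they close (so a half turn about z gives the same grasp; the last joint's range is limited). The gripper opens to 85 mm and grips with 20 to 120 N. Pads are 22 mm wide; open, the fingers measure 114 mm over their backs; the gripper's body (76 mm by 85 mm) begins 54 mm behind the grasp point. The pads swing forward as they close: fully open they stand 13 mm farther back than shut.
Start: joints at [1.082, 0.053, 1.613, -0, 1.476, -0.119], TCP at [0.226, 0.583, 0.231] pointing down, gripper open.
Joint ranges: [-3.01, 3.01], [-1.01, 2.22], [0.06, 2.58], [-1.02, 4.17], [0.09, 2.62], [-3.14, 3.14]. Speed limits (rad/s): [2.57, 2.57, 3.14, 3.14, 3.14, 3.14].

### API

Orientations are given as a unit quaternion [w, x, y, z].
In Python, from plant import manip, camrig, job_done gives the robot as it stands (manip), with the cameras (camrig) and the job as plain functions.
- The arm moves only by the shell command python3 shift.py 'ROWS'. ROWS is a JSON list of rows, 1 to 5 of them, each of 7 numbers: the opening from 0.0 (shut) to 1.0 (fully open), then dx, dy, dz in m, then a rotation vector rx, ry, rz in rad; each row shifts and turns the commanded pose from where the row before left it, along the tool's axes as they then stand; what a row does not reach is not made up. A row lasts 1/8 s, in which the tool goes at most 0.0625 m and 0.188 rad, less where a joint would pass 70% of its speed; a pose out of reach is approached as far as the arm can. The fingers move at their own pace and stop on an object; the grip force is fixed at half the most. Time passes only in rows, so rows that do not move let the fingers close. It prints the time, the measured TCP pose, the force, the opening and the grip force at its end.
- manip.state(): the state, without advancing time (a new reading comes with each control period).
- camrig.grab_frame(name): name is "scene" or "top" or "wrist"; returns the picture (480x640x3 uint8, red, green, blue); there is no depth.
- camrig.camera_params(name): a dict with "intrinsics" (3x3 intrinsics, pixels), "xyz" and "orientation" of the camera in the world. Camera axes: x right, y down, z forward; pixel columns grow to the right and rows downward; lengths in m; the calibration is good to about 2 mm. A picture is of the moment at which its call begins: read the wrist's pose just before it. camera_params takes no time and is no camera call; for the wrist camera it gives the pose at the moment of the call.
- job_done(): hands the job in; it is judged then, once.
The state is a dict: "time": time; "joint_pos": joint angles; "joint_vel": joint speeds; "joint_efforts": joint torques, N m; "tool_pos": TCP position; "tool_rot": TCP orientation; "contact_force": force on the tool from outside, world axes, zero at the start; "ft_torque": the same for the moment, N m; "gripper_width": opening from 0.0 (shut) to 1.0 (fully open); "grasp_force": force on a finger pad.
Only numpy, scipy, OpenCV 4.12 (cv2) and the standard library are available. Lean on these libraries where they do the work, as an engineer would, in place of code of your own. Each camera call takes 0.05 s, during which the arm holds its last target. There are 200 camera calls.

### The job

Put each of the two loose steel columns into the cradle of its own length: the longer column in the longer cradle, the shorter in the shorter. Each must end lying level and fully down in both V blocks of its cradle, held lengthwise between the sprung stop (nearer the robot; the column's end goes under its lip) and the fixed stop, with its end flush on the fixed stop. Press gently, never with real force on a column or cradle, and leave the two markers and the petri dish where they are.

Things in the scene. Friction and masses are not known exactly. Their poses are not given: they have to be found in the camera images.
- column_long: The longer steel column: round barrel 20 mm across, with a hexagonal nut 24 mm across flats (27.7 mm across corners) and 14 mm long on each end, 140 mm over all, both ends alike; about 0.16 kg. Origin at its middle, on its axis; x runs along it. It starts lying on the worktop on flats of its nuts, axis 12 mm up. Grasp it across the barrel.
- column_short: The shorter steel column: round barrel 20 mm across, with a hexagonal nut 24 mm across flats (27.7 mm across corners) and 14 mm long on each end, 100 mm over all, both ends alike; about 0.12 kg. Origin at its middle, on its axis; x runs along it. It starts lying on the worktop on flats of its nuts, axis 12 mm up. Grasp it across the barrel.
- cradle_long: Fixed aluminium cradle for the 140 mm column: base 56 mm wide, 10 mm thick, on the worktop. Origin: on the worktop under the middle of the seat; z up, x along the cradle toward the fixed stop, away from the robot. Two 90-degree V blocks 8 mm thick stand at x = -38 and +38 mm, tops 44 mm up. A housing plate of the spring, 30 mm wide, 57 mm high, spans x = -100 to -90 mm.
- cradle_short: Fixed aluminium cradle for the 100 mm column: base 56 mm wide, 10 mm thick, on the worktop. Origin: on the worktop under the middle of the seat; z up, x along the cradle toward the fixed stop, away from the robot. Two 90-degree V blocks 8 mm thick stand at x = -27 and +27 mm, tops 44 mm up. A housing plate of the spring, 30 mm wide, 57 mm high, spans x = -80 to -70 mm.
- cradle_long_seat (a point): Where the middle of the longer column's axis lies when home: 45 mm above the longer cradle's origin, same axes. At rest the gap between the stops is 134 mm, 6 mm shorter than the column, so it cannot go straight down: it must push the sprung stop back.
- cradle_long_stop (a point): Point on the face of the fixed stop, at seat height, 70 mm from the seat point toward +x of the cradle; the stop is an upright plate 26 mm wide, 10 mm thick, top 57 mm over the worktop (12 mm above the seated axis).
- cradle_long_head (a point): Middle of the face of the sprung stop, at seat height; at rest 64 mm from the seat point toward -x of the cradle (the robot's side). A steel head 26 mm wide, 8 mm thick, on a rod with a coil spring, slides along the cradle only. At its top a 4 mm thick lip juts 8 mm out over the column's end, from 68 to 72 mm over the worktop: the column's end must go in under it, tilted.
- cradle_short_seat (a point): Where the middle of the shorter column's axis lies when home: 45 mm above the shorter cradle's origin, same axes. At rest the gap between the stops is 94 mm, 6 mm shorter than the column, so it cannot go straight down: it must push the sprung stop back.
- cradle_short_stop (a point): Point on the face of the fixed stop, at seat height, 50 mm from the seat point toward +x of the cradle; the stop is an upright plate 26 mm wide, 10 mm thick, top 57 mm over the worktop (12 mm above the seated axis).
- cradle_short_head (a point): Middle of the face of the sprung stop, at seat height; at rest 44 mm from the seat point toward -x of the cradle (the robot's side). A steel head 26 mm wide, 8 mm thick, on a rod with a coil spring, slides along the cradle only. At its top a 4 mm thick lip juts 8 mm out over the column's end, from 68 to 72 mm over the worktop: the column's end must go in under it, tilted.
- cradle_long_spring (a joint): Travel of the sprung stop of the longer cradle, m: 0 at rest, grows to 0.016 as it is pushed away from the fixed stop; reads 0.006 with the column home. The push needed is 3 N at rest, 5 N with the column home and 8 N at full travel. Friction at the stops can hold a column 1 to 3 mm up off its V blocks; a push of about 10 N down on the barrel seats it.
- cradle_short_spring (a joint): Travel of the sprung stop of the shorter cradle, m: 0 at rest, grows to 0.016 as it is pushed away from the fixed stop; reads 0.006 with the column home. The push needed is 3 N at rest, 5 N with the column home and 8 N at full travel. Friction at the stops can hold a column 1 to 3 mm up off its V blocks; a push of about 10 N down on the barrel seats it.
- marker_a: White marker pen, 142 mm long and 10 mm thick, lying on the worktop between the columns and the cradles; origin under its middle, y along it. Bystander.
- marker_b: White marker pen, 118 mm long and 10 mm thick, lying on the worktop to the right of the petri dish; origin under its middle, y along it. Bystander.
- petri_0: Closed petri dish, 92 mm across and 15 mm high, to the right of the columns; origin under its middle. Bystander.

How it is judged:
By the outcome, as a careful person would: the job done as asked, in the order asked, and still so for the second after the job is handed in, with the robot touching nothing.
It also fails if it takes over 69 s, if anything falls off the work surface, if the arm or the gripper's body presses on something with over 40 N, if the wrist force passes 120 N, or if a joint passes its speed limit or range.

## Working session

There is one attempt and no reset: what is moved stays moved. The work goes in short steps, Python scripts to look and compute and a shell command to move; the robot and the scene stay as the last step left them, time stands still between calls to the robot, and variables do not carry over. Pictures are saved under pics/ and viewed, at most 10 in all, crops included, and the job is handed in when it is done.

```bash
ls; mkdir -p pics
python3 - <<'E'
from plant import manip, camrig, job_done
import cv2
for n in("scene","top"):
    im=camrig.grab_frame(n); cv2.imwrite(f"pics/{n}0.png",im[:,:,::-1])
    print(camrig.camera_params(n))
s=manip.state();print(s)
E
```

```text
pics
plant.py
shift.py
{'intrinsics': array([[493.14510691,   0.        , 325.04149914],
       [  0.        , 493.14510691, 243.93740166],
       [  0.        ,   0.        ,   1.        ]]), 'xyz': array([ 0.0037874 , -0.52126726,  0.852882  ]), 'orientation': array([-0.34313831,  0.8727671 , -0.32110709,  0.13199976])}
{'intrinsics': array([[438.26979263,   0.        , 323.23962749],
       [  0.        , 438.26979263, 239.33128298],
       [  0.        ,   0.        ,   1.        ]]), 'xyz': array([0.30288466, 0.02592125, 1.15448126]), 'orientation': array([-0.07478188,  0.70583471, -0.70179717,  0.06071041])}
{'time': 0.1, 'joint_pos': array([ 1.08197736e+00,  5.32907320e-02,  1.61412633e+00,  1.72253876e-05,
        1.47600738e+00, -1.18998908e-01]), 'joint_vel': array([ 0.00120684, -0.00034312, -0.00182893,  0.00025106, -0.00082347,
       -0.00026738]), 'joint_efforts': array([ 1.30021992e-03, -3.94898164e+01, -3.71366251e+01, -6.66319897e-05,
        3.89067951e-03,  1.99048799e-05]), 'tool_pos': array([0.2256383 , 0.58225673, 0.23020417]), 'tool_rot': array([-2.82263056e-04,  1.83858829e-01,  9.82952233e-01, -8.71354386e-04]), 'contact_force': array([0.70625753, 0.12728086, 0.17776207]), 'ft_torque': array([-0.0101709 ,  0.01295808,  0.0170658 ]), 'grasp_force': 0.0, 'gripper_width': 0.9995585622637196}
```

View pics/top0.png

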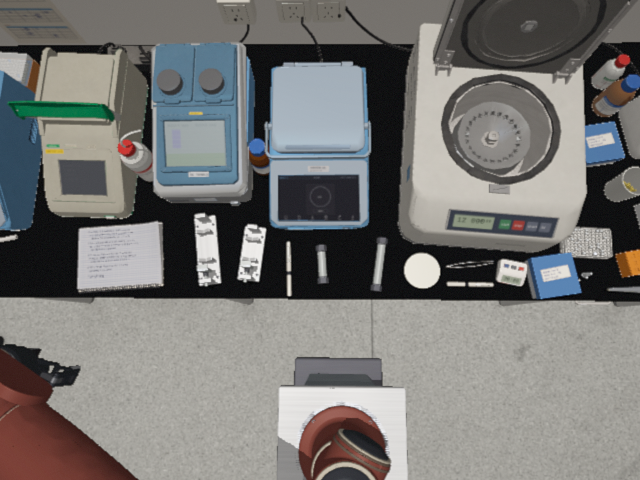

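View pics/scene0.png

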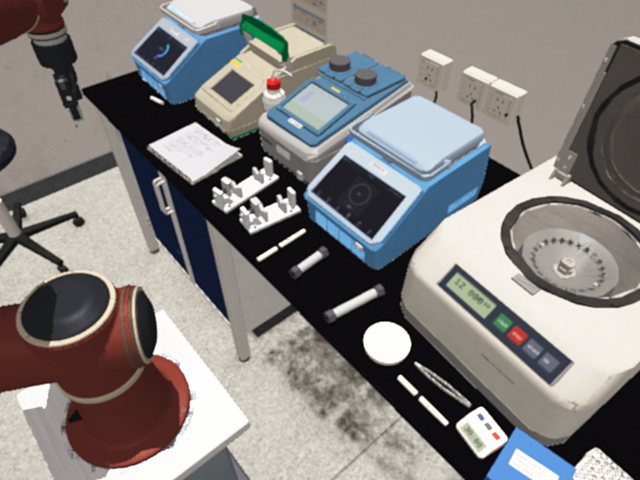

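The top view shows the long cradle around (207,250), the short cradle around (252,252), the short column at (322,264) and the long column at (380,264). Marker A is at (289,268), the petri dish at (422,271) and marker B at (470,284). The scene view agrees: cradles at (245,188) and (270,213), columns at (310,262) and (355,303).

```bash
cat > h.py <<'E'
import numpy as np, cv2
from plant import manip, camrig, job_done
from scipy.spatial.transform import Rotation as R
def rot(q): return R.from_quat([q[1],q[2],q[3],q[0]])
def ray(c,uv,z):
    K=c["intrinsics"]; d=rot(c["orientation"]).apply(np.linalg.inv(K)@[uv[0],uv[1],1.])
    p=np.array(c["xyz"]); return p+d*(z-p[2])/d[2]
def proj(c,P):
    p=rot(c["orientation"]).inv().apply(np.array(P)-c["xyz"]); q=c["intrinsics"]@p; return q[:2]/q[2]
E
python3 - <<'E'
from h import *
np.set_printoptions(precision=4,suppress=True)
im=cv2.imread("pics/top0.png");c=camrig.camera_params("top")
m=(im.min(2)>70).astype(np.uint8)
m[:205]=0;m[297:]=0;m[:,:180]=0;m[:,500:]=0
n,l,st,ce=cv2.connectedComponentsWithStats(m,connectivity=8)
for i in range(1,n):
    if st[i,4]<60: continue
    pts=np.argwhere(l==i)[:,::-1].astype(np.float32)
    r=cv2.minAreaRect(pts); b=cv2.boxPoints(r)
    print(st[i],np.round(r[0],1),np.round(r[1],1),round(r[2],1)); 
    print("  z0.012",ray(c,r[0],.012)[:2], "corners z.012",[tuple(np.round(ray(c,q,.012)[:2],4)) for q in b])
E
```

```text
[ 270  205   99   25 1044] [319. 217.] [24. 98.] 90.0
  z0.012 [0.5858 0.0615] corners z.012 [(np.float64(0.6188), np.float64(0.1943)), (np.float64(0.6194), np.float64(-0.0702)), (np.float64(0.5533), np.float64(-0.0694)), (np.float64(0.5524), np.float64(0.1923))]
[ 398  205  102   45 3151] [448.5 227. ] [ 44. 101.] 90.0
  z0.012 [ 0.5595 -0.2828] corners z.012 [(np.float64(0.6196), np.float64(-0.1507)), (np.float64(0.6202), np.float64(-0.4201)), (np.float64(0.5008), np.float64(-0.4119)), (np.float64(0.4996), np.float64(-0.1477))]
[ 194  213   28   74 1616] [206.3 249.1] [73.5 24.1] 85.2
  z0.012 [0.4972 0.3602] corners z.012 [(np.float64(0.5947), np.float64(0.4069)), (np.float64(0.6004), np.float64(0.342)), (np.float64(0.4029), np.float64(0.3151)), (np.float64(0.3973), np.float64(0.3779))]
[452 214  43  16 560] [473.  221.4] [41.7 13.7] 4.4
  z0.012 [ 0.575  -0.3483] corners z.012 [(np.float64(0.5606), np.float64(-0.2912)), (np.float64(0.5979), np.float64(-0.2958)), (np.float64(0.5894), np.float64(-0.4055)), (np.float64(0.5523), np.float64(-0.4003))]
[ 237  224   30   59 1262] [251.6
[... 1625 characters left out ...]
z.012 [(np.float64(0.4319), np.float64(0.1439)), (np.float64(0.432), np.float64(0.1334)), (np.float64(0.3747), np.float64(0.1321)), (np.float64(0.3747), np.float64(0.1425))]
[446 281  20   6 102] [455.5 283.5] [ 5. 19.] 90.0
  z0.012 [ 0.4096 -0.2939] corners z.012 [(np.float64(0.416), np.float64(-0.2697)), (np.float64(0.4162), np.float64(-0.3187)), (np.float64(0.4033), np.float64(-0.318)), (np.float64(0.403), np.float64(-0.2691))]
[468 282  26   5 127] [480.5 284. ] [ 4. 25.] 90.0
  z0.012 [ 0.4087 -0.3581] corners z.012 [(np.float64(0.4137), np.float64(-0.3263)), (np.float64(0.4141), np.float64(-0.3906)), (np.float64(0.4037), np.float64(-0.3899)), (np.float64(0.4033), np.float64(-0.3257))]
```

```bash
cat >> h.py <<'E'
np.set_printoptions(precision=4,suppress=True)
def tgt(yaw,tilt=0):
    """yaw: heading (deg) of column far end; tilt (deg): near end down. tool y = across, tool x toward robot"""
    y=np.deg2rad(yaw); X=-np.array([np.cos(y),np.sin(y),0]); Z=np.array([0,0,-1.]); Y=np.cross(Z,X)
    return R.from_matrix(np.c_[X,Y,Z])*R.from_rotvec([0,np.deg2rad(tilt),0])
def plan(p,Rt,p0=None,R0=None,op=1.0):
    s=manip.state(); p0=s["tool_pos"] if p0 is None else np.array(p0); R0=rot(s["tool_rot"]) if R0 is None else R0
    d=np.array(p)-p0; rv=(R0.inv()*Rt).as_rotvec(); n=int(np.ceil(max(np.linalg.norm(d)/.06,np.linalg.norm(rv)/.185,1)))
    print("n",n)
    for i in range(n):
        Ri=R0*R.from_rotvec(rv*i/n); print([op]+list(map(float,np.round(np.r_[Ri.inv().apply(d/n),rv/n],4))))
def st():
    s=manip.state(); r=rot(s["tool_rot"]); m=r.as_matrix(); X=m[:,0]
    print("t %.2f"%s["time"],"p",s["tool_pos"],"yaw %.2f tilt %.2f roll %.2f"%(np.degrees(np.arctan2(-X[1],-X[0])),np.degrees(np.arcsin(X[2]))*-1,np.degrees(np.arcsin(m[2,1]))),"F",s["contact_force"],"w %.3f g %.1f"%(s["gripper_width"],s["grasp_force"]),"q",s["joint_pos"])
E
python3 - <<'E'
from h import *
st(); c=camrig.camera_params("wrist"); s=manip.state(); r=rot(s["tool_rot"])
print(r.inv().apply(c["xyz"]-s["tool_pos"]),(r.inv()*rot(c["orientation"])).as_matrix(),c["intrinsics"])
print(tgt(0,10).as_matrix())
plan([.40,.30,.26],tgt(0))
E
```

```text
t 0.10 p [0.2256 0.5823 0.2302] yaw -21.19 tilt -0.01 roll -0.10 F [0.7063 0.1273 0.1778] w 1.000 g 0.0 q [ 1.082   0.0533  1.6141  0.      1.476  -0.119 ]
[ 0.0769 -0.0003 -0.1416] [[-0.0009 -0.9537 -0.3008]
 [ 1.     -0.0007 -0.0008]
 [ 0.0005 -0.3008  0.9537]] [[381.2426   0.     315.4426]
 [  0.     381.2426 241.5941]
 [  0.       0.       1.    ]]
[[-0.9848  0.     -0.1736]
 [ 0.      1.      0.    ]
 [ 0.1736  0.     -0.9848]]
n 6
[1.0, -0.0441, -0.0334, -0.0049, -0.0003, -0.0001, -0.0616]
[1.0, -0.042, -0.036, -0.0049, -0.0003, -0.0001, -0.0616]
[1.0, -0.0397, -0.0385, -0.0049, -0.0003, -0.0001, -0.0616]
[1.0, -0.0372, -0.0409, -0.0049, -0.0003, -0.0001, -0.0616]
[1.0, -0.0346, -0.0431, -0.0049, -0.0003, -0.0001, -0.0616]
[1.0, -0.0319, -0.0452, -0.005, -0.0003, -0.0001, -0.0616]
```

```bash
sed -i 's/\[0,np.deg2rad(tilt),0\]/[0,-np.deg2rad(tilt),0]/' h.py
python3 shift.py '[[1,-0.044,-0.033,-0.005,0,0,-0.0616],[1,-0.042,-0.036,-0.005,0,0,-0.0616],[1,-0.04,-0.0385,-0.005,0,0,-0.0616],[1,-0.037,-0.041,-0.005,0,0,-0.0616],[1,-0.035,-0.043,-0.005,0,0,-0.0616]]'
python3 shift.py '[[1,-0.032,-0.045,-0.005,0,0,-0.0616],[1,0,0,0,0,0,0],[1,0,0,0,0,0,0]]'
python3 - <<'E'
from h import *
import json
st(); c=camrig.camera_params("wrist"); im=camrig.grab_frame("wrist")
cv2.imwrite("pics/w1.png",im[:,:,::-1]); json.dump({k:np.array(v).tolist() for k,v in c.items()},open("w1.json","w"))
plan([.39,-.05,.26],tgt(-7.7))
E
```

```text
time: 0.72
tool_pos: [0.3722, 0.3461, 0.256]
tool_rot: [-0.0, 0.03, 1.0, -0.0]
contact_force: [0.3, 0.7, 0.0]
gripper_width: 0.998
grasp_force: 0.0
time: 1.1
tool_pos: [0.4006, 0.3011, 0.2609]
tool_rot: [-0.0, 0.0, 1.0, 0.0]
contact_force: [-0.0, 0.8, 0.7]
gripper_width: 0.999
grasp_force: 0.0
t 1.10 p [0.4006 0.3011 0.2609] yaw -0.05 tilt -0.05 roll 0.01 F [-0.0338  0.7733  0.6674] w 0.999 g 0.0 q [ 0.4956 -0.2655  1.8583  0.0006  1.5496 -1.0742]
n 6
[1.0, 0.0017, -0.0586, 0.0001, -0.0, -0.0002, 0.0225]
[1.0, 0.0004, -0.0586, 0.0001, -0.0, -0.0002, 0.0225]
[1.0, -0.0009, -0.0586, 0.0001, -0.0, -0.0002, 0.0225]
[1.0, -0.0022, -0.0586, 0.0001, -0.0, -0.0002, 0.0225]
[1.0, -0.0035, -0.0585, 0.0001, -0.0, -0.0002, 0.0225]
[1.0, -0.0048, -0.0584, 0.0001, -0.0, -0.0002, 0.0225]
```

View pics/w1.png

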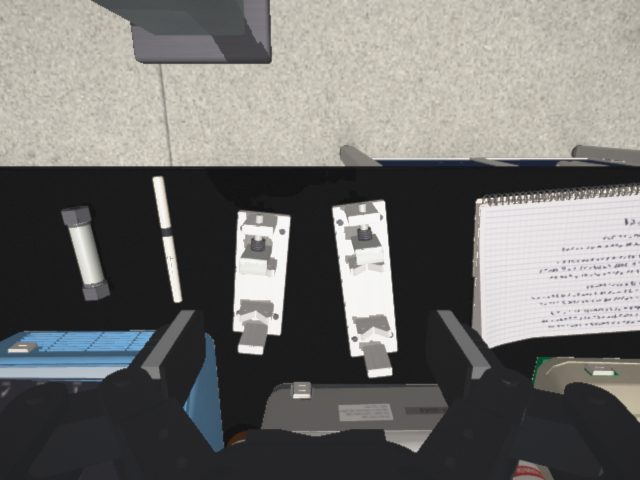

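The wrist view shows the short cradle at (262,275) and the long cradle at (365,280). The fixed-stop tops are at (253,342) and (377,360), and the short column is at (86,253). I'll enlarge the cradles and move on towards the long column.

```bash
python3 shift.py '[[1,0.002,-0.0586,0,0,0,0.0225],[1,0,-0.0586,0,0,0,0.0225],[1,-0.001,-0.0586,0,0,0,0.0225],[1,-0.002,-0.0586,0,0,0,0.0225],[1,-0.0035,-0.0585,0,0,0,0.0225]]' | tail -1
python3 shift.py '[[1,-0.005,-0.0585,0,0,0,0.0225],[1,0,0,0,0,0,0],[1,0,0,0,0,0,0]]' |tail -1
python3 - <<'E'
from h import *
import json
st(); c=camrig.camera_params("wrist"); im=camrig.grab_frame("wrist")[:,:,::-1].copy()
cv2.imwrite("pics/w2.png",im); json.dump({k:np.array(v).tolist() for k,v in c.items()},open("w2.json","w"))
a=cv2.imread("pics/w1.png")[195:385,225:410]; a=cv2.resize(a,None,fx=3,fy=3,interpolation=cv2.INTER_CUBIC); cv2.imwrite("pics/w1c.png",a)
m=((im.min(2)>60)&(im.max(2).astype(int)-im.min(2)<40)).astype(np.uint8); m[:170]=0
n,l,S,ce=cv2.connectedComponentsWithStats(m)
for i in range(1,n):
    if S[i,4]<150 or S[i,4]>6000: continue
    pts=np.argwhere(l==i)[:,::-1].astype(np.float32); r=cv2.minAreaRect(pts)
    print(S[i],[ray(c,q,.012)[:2] for q in cv2.boxPoints(r)],ray(c,r[0],.012)[:2])
E
```

```text
grasp_force: 0.0
grasp_force: 0.0
t 2.15 p [ 0.3906 -0.0496  0.2611] yaw -7.67 tilt -0.03 roll 0.04 F [-0.4203 -0.607  -0.5612] w 0.998 g 0.0 q [-0.3164 -0.5635  2.0726  0.0006  1.6332 -1.7533]
[ 489  170   15  119 1361] [array([0.3843, 0.1278]), array([0.3857, 0.1401]), array([0.5183, 0.145 ]), array([0.5168, 0.1314])] [0.4481 0.136 ]
[ 266  203   29  127 2611] [array([ 0.3876, -0.1017]), array([ 0.3907, -0.0747]), array([ 0.5378, -0.0947]), array([ 0.5344, -0.1247])] [ 0.4587 -0.0984]
[ 398  202   37   95 2026] [array([0.4072, 0.0338]), array([0.4069, 0.0616]), array([0.5155, 0.0712]), array([0.5162, 0.0412])] [0.4593 0.0518]
[ 135  225   87   81 5594] [array([ 0.3922, -0.2432]), array([ 0.4045, -0.1529]), array([ 0.4965, -0.1724]), array([ 0.4833, -0.269 ])] [ 0.4426 -0.209 ]
[ 71 238  47  16 509] [array([ 0.4019, -0.3177]), array([ 0.4026, -0.2665]), array([ 0.415 , -0.2687]), array([ 0.4142, -0.3204])] [ 0.4084 -0.2933]
[  7 244  60  16 615] [array([ 0.4005, -0.3888]), array([ 0.4019, -0.3234]), array([ 0.4141, -0.3262]), array([ 0.4128, -0.3922])] [ 0.4073 -0.3576]
[  0 262  18
[... 610 characters left out ...]
ay([ 0.5697, -0.02  ]), array([0.5702, 0.0056]), array([0.585 , 0.0057]), array([ 0.5845, -0.0201])] [ 0.5773 -0.0072]
[ 496  348  144   75 3527] [array([0.6148, 0.1338]), array([0.5407, 0.1601]), array([0.6435, 0.3344]), array([0.7277, 0.3164])] [0.6292 0.2341]
[ 329  363  112   71 2362] [array([ 0.6198, -0.0825]), array([0.5746, 0.0484]), array([0.6481, 0.0704]), array([ 0.6987, -0.066 ])] [ 0.6339 -0.0062]
[417 395  31  22 246] [array([0.6544, 0.04  ]), array([0.6354, 0.0556]), array([0.6678, 0.0825]), array([0.6876, 0.067 ])] [0.6611 0.0612]
[ 77 459  43  21 614] [array([ 0.6898, -0.4056]), array([ 0.6972, -0.3511]), array([ 0.7304, -0.361 ]), array([ 0.7228, -0.4166])] [ 0.7099 -0.3835]
```

View pics/w1c.png

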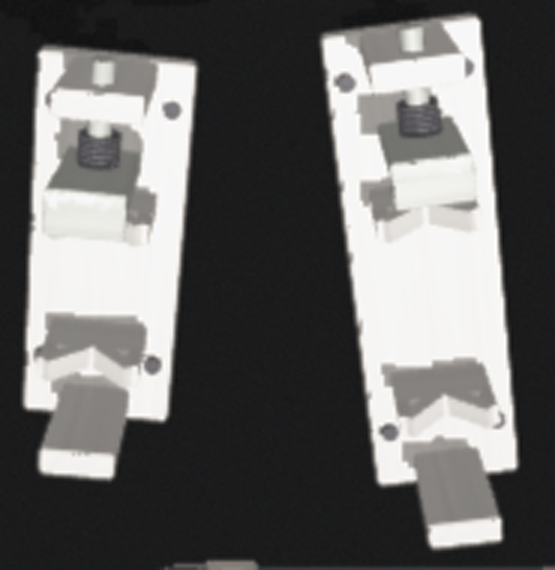

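View pics/w2.png

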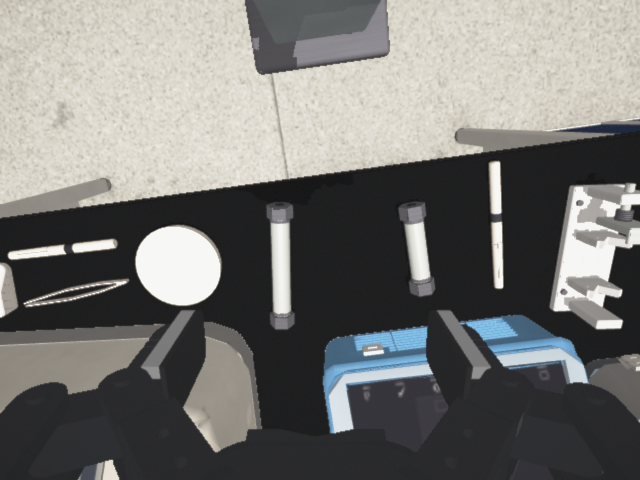

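The crop shows the fixed-stop top faces at about (463,533) for the long cradle and (77,466) for the short. The housing tops are at about (418,70) and (97,104). In the w2 picture the long column is at (281,265) and the short column at (417,249).

Run:
```python
from h import *
import json
c={k:np.array(v) for k,v in json.load(open("w1.json")).items()}
im=cv2.imread("pics/w1.png"); 
def f(u,v): return (u+.5)/3-.5+225,(v+.5)/3-.5+195
Q={"long":[[(425,525),(500,518),(500,541),(431,548)],[(368,64),(463,52),(467,78),(372,90)]],
"short":[[(43,452),(114,457),(112,480),(40,473)],[(53,90),(144,95),(143,118),(51,113)]]}
for n,(s,h) in Q.items():
    S=np.array([ray(c,f(*q),.057)[:2] for q in s]); H=np.array([ray(c,f(*q),.057)[:2] for q in h])
    a,b=H.mean(0),S.mean(0); d=b-a; L=np.linalg.norm(d)
    print(n,"L",L,"yaw",np.degrees(np.arctan2(d[1],d[0])),"stopc",b,"housc",a,"widths",np.linalg.norm(S[0]-S[1]),np.linalg.norm(S[3]-S[0]),np.linalg.norm(H[0]-H[1]),np.linalg.norm(H[3]-H[0]))
    hx,sx=(-95,75) if n=="long" else (-75,55)
    print("  origin from line", a+d*(-hx)/(sx-hx), "from stop",b-d/L*sx/1e3)
# base edges, z=.010, by per-row extents
g=im.min(2)
for n,(u0,u1,v0,v1) in {"long":(325,405,215,345),"short":(228,295,222,325)}.items():
    l=[];r=[]
    for v in range(v0,v1):
        k=np.where(g[v,u0:u1]>120)[0]+u0; l.append(ray(c,(k[0]-.5,v),.010)[:2]); r.append(ray(c,(k[-1]+.5,v),.010)[:2])
    for e in (l,r):
        e=np.array(e); p=np.polyfit(e[:,0],e[:,1],1); res=e[:,1]-np.polyval(p,e[:,0]); k=abs(res)<.002; p=np.polyfit(e[k,0],e[k,1],1)
        print(n,"edge yaw",np.degrees(np.arctan(p[0])),"y at x=.49",np.polyval(p,.49))
# column from w2: barrel (bright) mask only
c={k:np.array(v) for k,v in json.load(open("w2.json")).items()}
im=cv2.imread("pics/w2.png");g=im.min(2)
for n,(u0,u1,v0,v1) in {"long":(260,302,195,335),"short":(392,442,195,302)}.items():
    m=np.zeros_like(g);m[v0:v1,u0:u1]=(g[v0:v1,u0:u1]>45)
    pts=np.argwhere(m)[:,::-1].astype(np.float32); r=cv2.minAreaRect(pts)
    mb=[]
    for v in range(v0+22,v1-24):
        k=np.where(g[v,u0:u1]>90)[0]+u0; mb.append(ray(c,((k[0]+k[-1])/2,v),.014)[:2])
    mb=np.array(mb); p=np.polyfit(mb[:,0],mb[:,1],1); 
    print(n,"col center z.012",ray(c,r[0],.012)[:2],"box",r[1],"barrel yaw",np.degrees(np.arctan(p[0])),"y at .46",np.polyval(p,.46))
    m2=np.where(m.any(1))[0]; print("rows",m2[0],m2[-1],[ray(c,(r[0][0],q),z)[:2] for q,z in((m2[0]-.5,.014),(m2[-1]+.5,.020))])
```

```text
long L 0.17015342357410757 yaw 7.634640202033802 stopc [0.5782 0.3682] housc [0.4096 0.3456] widths 0.02653231918877453 0.0099330261516371 0.02951419129100955 0.008461232304253356
  origin from line [0.5038 0.3583] from stop [0.5039 0.3583]
short L 0.1310921095949155 yaw -5.840017586816962 stopc [0.5505 0.2325] housc [0.4201 0.2458] widths 0.02458666525784 0.008530342636390274 0.02841615362117574 0.0075475329647185655
  origin from line [0.4953 0.2381] from stop [0.4958 0.2381]
long edge yaw 7.687368554158703 y at x=.49 0.3283739059748609
long edge yaw 7.7269670575970775 y at x=.49 0.3845736010764195
short edge yaw -5.899994213737135 y at x=.49 0.21031197962636738
short edge yaw -5.872897874126083 y at x=.49 0.26648057032729194
long col center z.012 [ 0.4582 -0.0984] box (127.12993621826172, 27.05698013305664) barrel yaw -8.093651161865104 y at .46 -0.09776602794990026
rows 202 329 [array([ 0.3875, -0.0866]), array([ 0.5319, -0.1098])]
short col center z.012 [0.4593 0.0511] box (96.00288391113281, 27.41167449951172) barrel yaw 3.34866300075013 y at .46 0.05135455226199313
rows 201 297 [array([0.4055, 0.0536]), array([0.5128, 0.0461])]
```

Sizes and yaws check out: the long cradle measures 170.2 mm against the nominal 170, and the base edges agree. I'll approach the long column.

Run:
```python
from h import *
plan([.460,-.0977,.06],tgt(-8.0),op=.6)
```

```text
n 4
[0.6, -0.0188, -0.0098, 0.0503, 0.0002, -0.0001, 0.0018]
[0.6, -0.0188, -0.0097, 0.0503, 0.0002, -0.0001, 0.0018]
[0.6, -0.0188, -0.0097, 0.0503, 0.0002, -0.0001, 0.0018]
[0.6, -0.0188, -0.0096, 0.0503, 0.0002, -0.0001, 0.0018]
```

```bash
python3 shift.py '[[0.6,-0.0188,-0.0097,0.0503,0,0,0.0018],[0.6,-0.0188,-0.0097,0.0503,0,0,0.0018],[0.6,-0.0188,-0.0097,0.0503,0,0,0.0018],[0.6,-0.0188,-0.0097,0.0503,0,0,0.0018],[0.6,0,0,0,0,0,0]]' | tail -1
python3 shift.py '[[0.6,0,0,0,0,0,0]]' | tail -1
python3 - <<'E'
from h import *
st(); plan([.460,-.0977,.005],tgt(-8.0),op=.6)
c=camrig.camera_params("wrist"); im=camrig.grab_frame("wrist")[:,:,::-1].copy(); cv2.imwrite("pics/w3.png",im)
print(proj(c,[.460,-.0977,.012]))
E
```

```text
grasp_force: 0.0
grasp_force: 0.0
t 2.95 p [ 0.4606 -0.0981  0.0614] yaw -7.99 tilt 0.08 roll -0.01 F [ 1.1217 -0.454   1.2613] w 0.599 g 0.0 q [-0.3682 -0.1508  2.1084  0.0002  1.1827 -1.7996]
n 1
[0.6, 0.0007, 0.0004, 0.0564, -0.0001, 0.0013, 0.0001]
[316.9381 270.0617]
```

View pics/w3.png

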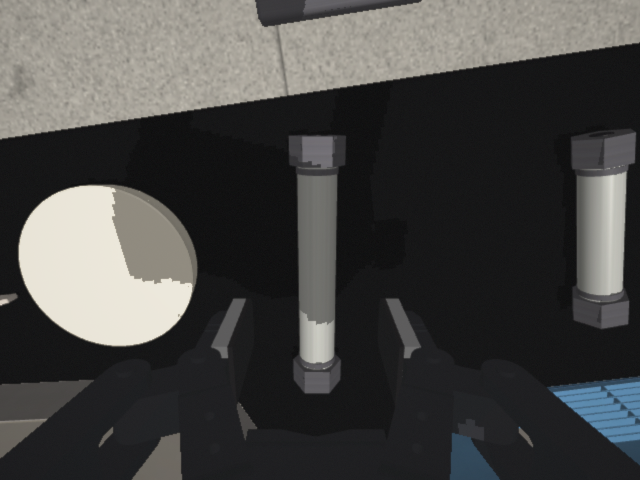

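The wrist view shows the long column centred between the open fingers, with its near end at row ~135 and its far end at row ~391. I'll descend, close, and refine the lengthwise centre from these pixels.

```bash
python3 - <<'E'
from h import *
c=camrig.camera_params("wrist"); g=cv2.imread("pics/w3.png").astype(int).sum(2)
print(c["xyz"]);print(g[128:140,317],g[384:398,317])
for q in((317,134.5),(317,391)):print([ray(c,q,z)[:2] for z in(.012,.024)])
E
python3 shift.py '[[0.6,0.0007,0.0004,0.0282,0,0,0],[0.6,0,0,0.0282,0,0,0],[0.6,0,0,0,0,0,0],[0.1,0,0,0,0,0,0],[0.1,0,0,0,0,0,0]]'
python3 shift.py '[[0.1,0,0,0,0,0,0],[0.1,0,0,0,0,0,0],[0.1,0,0,0,0,0,0]]'
```

```text
[ 0.3845 -0.088   0.2038]
[ 69  66  62  63  56  56  91 193 254 331 342 341] [287 282 283 286 288 288 289 284 275 168  82  70  69  63]
[array([ 0.3913, -0.0885]), array([ 0.3908, -0.0884])]
[array([ 0.539 , -0.1092]), array([ 0.5293, -0.1079])]
time: 3.62
tool_pos: [0.461, -0.0995, 0.0064]
tool_rot: [0.002, 0.071, 0.997, -0.001]
contact_force: [2.1, -1.2, 2.9]
gripper_width: 0.206
grasp_force: 58.5
time: 4.0
tool_pos: [0.461, -0.0995, 0.0064]
tool_rot: [0.002, 0.071, 0.997, -0.0]
contact_force: [-1.6, 1.0, 7.0]
gripper_width: 0.209
grasp_force: 58.7
```

```bash
cat >> h.py <<'E'
CR={"long":((.5038,.3583),7.7),"short":((.4955,.2380),-5.88)}
def pose(n,xc,zc,tilt,ox,oz,dy=0):
    """TCP pose for column middle at cradle x=xc (m), height zc; column middle in tool = (ox,0,-oz)"""
    o,y=CR[n]; Rt=tgt(y,tilt); a=np.deg2rad(y)
    pc=np.array([o[0]+xc*np.cos(a)-dy*np.sin(a),o[1]+xc*np.sin(a)+dy*np.cos(a),zc]); return pc-Rt.apply([ox,0,-oz]),Rt
def where(n,ox,oz):
    s=manip.state(); r=rot(s["tool_rot"]); pc=s["tool_pos"]+r.apply([ox,0,-oz]); o,y=CR[n]
    d=R.from_euler("z",-y,degrees=True).apply(pc-[*o,0]); f=R.from_euler("z",-y,degrees=True).apply(s["contact_force"])
    print("column mid in cradle (mm)",d*1e3,"F cradle",f); st()
E
python3 shift.py '[[0.1,0,0,-0.05,0,0,0],[0.1,0,0,-0.06,0,0,0],[0.1,0,0,-0.05,0,0,0],[0.1,0,0,0,0,0,0]]'
python3 - <<'E'
from h import *
st()
print(pose("long",.03,.14,12,.0005,.0056)[0]); plan(*pose("long",.03,.14,12,.0005,.0056),op=.1)
E
```

```text
time: 4.5
tool_pos: [0.4625, -0.1002, 0.1704]
tool_rot: [0.006, 0.071, 0.997, -0.002]
contact_force: [-0.4, -0.4, -1.6]
gripper_width: 0.203
grasp_force: 59.1
t 4.50 p [ 0.4625 -0.1002  0.1704] yaw -8.15 tilt 0.69 roll -0.16 F [-0.4181 -0.3581 -1.6181] w 0.203 g 59.1 q [-0.3709 -0.2884  2.0281  0.      1.3894 -1.7994]
[0.5352 0.3625 0.1346]
n 8
[0.1, -0.0007, 0.0586, 0.0043, -0.0042, -0.0246, -0.0344]
[0.1, -0.0026, 0.0585, 0.0046, -0.0042, -0.0246, -0.0344]
[0.1, -0.0045, 0.0583, 0.0049, -0.0042, -0.0246, -0.0344]
[0.1, -0.0064, 0.0581, 0.0053, -0.0042, -0.0246, -0.0344]
[0.1, -0.0083, 0.0579, 0.0057, -0.0042, -0.0246, -0.0344]
[0.1, -0.0101, 0.0575, 0.0062, -0.0042, -0.0246, -0.0344]
[0.1, -0.0119, 0.0571, 0.0067, -0.0042, -0.0246, -0.0344]
[0.1, -0.0137, 0.0566, 0.0073, -0.0042, -0.0246, -0.0344]
```

Run:
```python
from h import *
c=camrig.camera_params("top")
for q in((160,203),(200,204),(245,203),(275,228),(365,228)): print(q,ray(c,q,0)[:2])
a=[.42,.17,.17]; plan(a,tgt(0,6),op=.1); p,r=pose("long",.022,.13,12,.0005,.0056); print(p); plan(p,r,a,tgt(0,6),op=.1)
```

```text
(160, 203) [0.6272 0.4994]
(200, 204) [0.6246 0.3886]
(245, 203) [0.6277 0.2649]
(275, 228) [0.5579 0.1805]
(365, 228) [ 0.5587 -0.0624]
n 5
[0.1, 0.0161, 0.0523, -0.0003, -0.0022, -0.0185, -0.0284]
[0.1, 0.0146, 0.0527, -0.0004, -0.0022, -0.0185, -0.0284]
[0.1, 0.0131, 0.0531, -0.0006, -0.0022, -0.0185, -0.0284]
[0.1, 0.0115, 0.0535, -0.0007, -0.0022, -0.0185, -0.0284]
[0.1, 0.01, 0.0538, -0.0007, -0.0022, -0.0185, -0.0284]
[0.5272 0.3615 0.1246]
n 4
[0.1, -0.0255, 0.0479, 0.0141, -0.0053, -0.0261, -0.0332]
[0.1, -0.0267, 0.0469, 0.015, -0.0053, -0.0261, -0.0332]
[0.1, -0.0278, 0.0459, 0.016, -0.0053, -0.0261, -0.0332]
[0.1, -0.0289, 0.0449, 0.017, -0.0053, -0.0261, -0.0332]
```

```bash
python3 shift.py '[[0.1,0.0161,0.0523,0,-0.002,-0.0185,-0.0284],[0.1,0.0146,0.0527,0,-0.002,-0.0185,-0.0284],[0.1,0.0131,0.0531,-0.0006,-0.002,-0.0185,-0.0284],[0.1,0.0115,0.0535,-0.0007,-0.002,-0.0185,-0.0284],[0.1,0.01,0.0538,-0.0007,-0.002,-0.0185,-0.0284]]' | tail -1
python3 shift.py '[[0.1,-0.0255,0.0479,0.0141,-0.005,-0.0261,-0.0332],[0.1,-0.0267,0.0469,0.015,-0.005,-0.0261,-0.0332],[0.1,-0.0278,0.0459,0.016,-0.005,-0.0261,-0.0332],[0.1,-0.0289,0.0449,0.017,-0.005,-0.0261,-0.0332],[0.1,0,0,0,0,0,0]]' | tail -1
python3 shift.py '[[0.1,0,0,0,0,0,0]]' | tail -1
python3 - <<'E'
from h import *
where("long",.0005,.0056)
plan(*pose("long",.022,.13,12,.0005,.0056),op=.1)
im=camrig.grab_frame("wrist")[:,:,::-1]; c=camrig.camera_params("wrist")
cv2.imwrite("pics/w4.png",im)
s=manip.state(); r=rot(s["tool_rot"]); pc=s["tool_pos"]+r.apply([.0005,0,-.0056])
for x in(-.07,.07): print("end px",proj(c,pc+r.apply([x,0,0])))
a=np.deg2rad(7.7)
for x,z in((-.064,.072),(-.056,.072),(-.095,.057),(.07,.057)): print(x,proj(c,[.5038+x*np.cos(a),.3583+x*np.sin(a),z]))
E
```

```text
grasp_force: 59.2
grasp_force: 59.3
grasp_force: 59.3
column mid in cradle (mm) [ 17.4315   1.3703 122.1565] F cradle [ 0.9181  0.4909 -1.0021]
t 5.88 p [0.5225 0.3622 0.1168] yaw 7.66 tilt 11.20 roll 0.16 F [ 0.844   0.6095 -1.0021] w 0.207 g 59.3 q [ 0.5205  0.0677  1.8046 -0.0799  1.0882 -1.1536]
n 1
[0.1, -0.0061, -0.0014, -0.0068, 0.0026, -0.014, -0.0008]
end px [316.4106 458.8125]
end px [316.4214 141.8766]
-0.064 [313.1348  87.7032]
-0.056 [313.2224 107.8544]
-0.095 [312.8838   2.1595]
0.07 [314.209  316.5622]
```

View pics/w4.png

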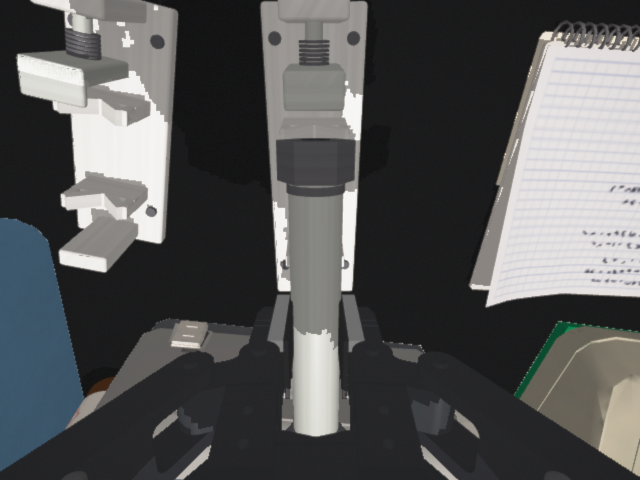

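The near end of the column is at row ~138, and the lip edge of the long cradle's head is at row ~108, exactly as predicted. The head centre is at u ≈ 314.5, about 0.5 mm to +y of my model, so I'll shift the cradle by that.

```bash
sed -i 's/(.5038,.3583),7.7/(.5037,.3588),7.7/' h.py
python3 - <<'E'
from h import *
A=pose("long",.023,.078,12,.0005,.0056);B=pose("long",.018,.0645,12,.0005,.0056)
plan(*A,op=.1); plan(*B,*A,op=.1)
E
```

```text
n 1
[0.1, 0.0036, -0.0007, 0.0452, 0.0031, -0.0126, -0.0015]
n 1
[0.1, 0.0077, -0.0, 0.0122, 0.0, 0.0, 0.0]
```

```bash
python3 shift.py '[[0.1,0.0018,-0.0004,0.0226,0.0015,-0.0063,-0.0008],[0.1,0.0018,-0.0004,0.0226,0.0015,-0.0063,-0.0008],[0.1,0,0,0,0,0,0],[0.1,0,0,0,0,0,0]]' | tail -1
python3 - <<'E'
from h import *
where("long",.0005,.0056)
A=pose("long",.018,.0645,12,.0005,.0056);plan(*A,op=.1);plan(*pose("long",.004,.0645,12,.0005,.0056),*A,op=.1)
E
```

```text
grasp_force: 59.3
column mid in cradle (mm) [24.3621  0.3046 80.006 ] F cradle [-0.3306 -0.2901 -0.4354]
t 6.42 p [0.5295 0.3626 0.0746] yaw 7.67 tilt 12.17 roll 0.08 F [-0.2888 -0.3317 -0.4354] w 0.203 g 59.3 q [ 0.5186  0.1242  1.8231 -0.0926  0.9984 -1.1438]
n 1
[0.1, 0.0095, -0.0003, 0.0138, 0.0014, 0.0029, -0.0004]
n 1
[0.1, 0.0137, 0.0, -0.0029, 0.0, 0.0, 0.0]
```

```bash
python3 shift.py '[[0.1,0.0095,-0.0003,0.0138,0,0,0],[0.1,0,0,0,0,0,0],[0.1,0.007,0,-0.0015,0,0,0],[0.1,0,0,0,0,0,0]]'
python3 -c 'from h import *;where("long",.0005,.0056)'
python3 shift.py '[[0.1,0.003,0,-0.0006,0,0,0],[0.1,0.003,0,-0.0006,0,0,0],[0.1,0,0,0,0,0,0]]'
python3 -c 'from h import *;where("long",.0005,.0056)'
```

```text
time: 6.92
tool_pos: [0.515, 0.3608, 0.0577]
tool_rot: [0.105, -0.067, 0.992, 0.007]
contact_force: [0.8, 0.3, -1.6]
gripper_width: 0.205
grasp_force: 59.3
column mid in cradle (mm) [ 9.8401  0.4975 63.0355] F cradle [ 0.8202  0.1754 -1.5811]
t 6.92 p [0.515  0.3608 0.0577] yaw 7.76 tilt 12.06 roll 0.03 F [ 0.7893  0.2837 -1.5811] w 0.205 g 59.3 q [ 0.5284  0.1202  1.8595 -0.0965  0.969  -1.1309]
time: 7.3
tool_pos: [0.5103, 0.3603, 0.0583]
tool_rot: [0.106, -0.067, 0.992, 0.008]
contact_force: [4.4, 0.5, -0.8]
gripper_width: 0.209
grasp_force: 59.2
column mid in cradle (mm) [ 5.0542  0.5604 63.6904] F cradle [ 4.4177 -0.0738 -0.8385]
t 7.30 p [0.5103 0.3603 0.0583] yaw 7.73 tilt 12.20 roll 0.08 F [ 4.3877  0.5188 -0.8385] w 0.209 g 59.2 q [ 0.5319  0.1089  1.8709 -0.0979  0.9667 -1.1262]
```

Contact with the head came at the predicted position. Continue to xc = -5 mm.

```bash
python3 shift.py '[[0.1,0.004,0,-0.0009,0,0,0],[0.1,0.004,0,-0.0009,0,0,0],[0.1,0.0025,-0.0005,-0.0005,0,0,0],[0.1,0,0,0,0,0,0]]'
python3 - <<'E'
from h import *
where("long",.0005,.0056)
A=pose("long",-.0055,.056,6.5,.0005,.0056);B=pose("long",-.005,.0475,0.5,.0005,.0056)
plan(*A,op=.1); plan(*B,*A,op=.1)
E
```

```text
time: 7.8
tool_pos: [0.5004, 0.3588, 0.0589]
tool_rot: [0.107, -0.067, 0.992, 0.008]
contact_force: [7.0, 1.5, -1.8]
gripper_width: 0.203
grasp_force: 59.1
column mid in cradle (mm) [-4.9582  0.4066 64.2347] F cradle [ 7.1736  0.5112 -1.8375]
t 7.80 p [0.5004 0.3588 0.0589] yaw 7.71 tilt 12.33 roll 0.13 F [ 7.0404  1.4678 -1.8375] w 0.203 g 59.1 q [ 0.5385  0.0874  1.8933 -0.0996  0.964  -1.1184]
n 1
[0.1, 0.0029, -0.0004, 0.008, 0.0024, 0.1017, 0.0004]
n 1
[0.1, 0.0011, 0.0, 0.0085, -0.0, 0.1047, 0.0]
```

```bash
python3 shift.py '[[0.1,0.0015,-0.0002,0.004,0.001,0.051,0],[0.1,0.0014,-0.0002,0.004,0.001,0.051,0],[0.1,0,0,0,0,0,0]]'
python3 -c 'from h import *;where("long",.0005,.0056);plan(*pose("long",-.005,.0475,0.3,.0005,.0056),op=.1)'
```

```text
time: 8.18
tool_pos: [0.5001, 0.3584, 0.0506]
tool_rot: [0.057, -0.067, 0.996, 0.004]
contact_force: [6.4, 2.4, -1.3]
gripper_width: 0.204
grasp_force: 59.3
column mid in cradle (mm) [-4.7671  0.1281 56.1136] F cradle [ 6.633   1.4878 -1.2681]
t 8.18 p [0.5001 0.3584 0.0506] yaw 7.67 tilt 6.51 roll 0.05 F [ 6.3739  2.3631 -1.2681] w 0.204 g 59.3 q [ 0.5201  0.1457  1.8365 -0.0481  1.0544 -1.163 ]
n 1
[0.1, 0.0018, -0.0001, 0.0086, 0.0009, 0.1083, -0.0005]
```

```bash
python3 shift.py '[[0.1,0.0009,0,0.0043,0,0.054,0],[0.1,0.0009,0,0.0043,0,0.054,0],[0.1,0,0,0,0,0,0],[0.1,0,0,0,0,0,0]]'
python3 -c 'from h import *;where("long",.0005,.0056);plan(*pose("long",-.001,.046,0,.0005,.0056),op=.1)'
```

```text
time: 8.68
tool_pos: [0.4992, 0.3584, 0.0425]
tool_rot: [0.003, -0.067, 0.998, 0.001]
contact_force: [7.0, 1.2, 0.9]
gripper_width: 0.206
grasp_force: 59.6
column mid in cradle (mm) [-5.0197  0.228  48.0776] F cradle [7.0862 0.2706 0.9007]
t 8.68 p [0.4992 0.3584 0.0425] yaw 7.69 tilt 0.40 roll 0.05 F [6.986  1.2176 0.9007] w 0.206 g 59.6 q [ 0.5024  0.209   1.7761 -0.0018  1.1496 -1.2019]
n 1
[0.1, -0.004, -0.0002, 0.0021, 0.0009, 0.0069, -0.0002]
```

```bash
python3 shift.py '[[0.1,-0.002,0,0.001,0,0.006,0],[0.1,-0.002,0,0.001,0,0,0],[0.1,0,0,0,0,0,0]]' | grep force
python3 -c 'from h import *;where("long",.0005,.0056)'
python3 shift.py '[[0.1,-0.0007,0,0.001,0,0,0],[0.1,0,0,0,0,0,0]]' | grep force
python3 -c 'from h import *;where("long",.0005,.0056)'
```

```text
contact_force: [5.3, 1.0, 1.7]
grasp_force: 59.7
column mid in cradle (mm) [-1.3695  0.2003 46.0991] F cradle [5.3785 0.2663 1.714 ]
t 9.05 p [0.5028 0.3589 0.0405] yaw 7.70 tilt 0.01 roll 0.04 F [5.2943 0.9845 1.714 ] w 0.203 g 59.7 q [ 0.4992  0.222   1.7646  0.0007  1.1545 -1.2063]
contact_force: [5.2, 2.5, 4.6]
grasp_force: 59.9
column mid in cradle (mm) [-0.8951  0.3575 45.3405] F cradle [5.4887 1.8185 4.6404]
t 9.30 p [0.5033 0.3591 0.0397] yaw 7.72 tilt -0.01 roll 0.05 F [5.1956 2.5375 4.6404] w 0.205 g 59.9 q [ 0.4991  0.2242  1.7635  0.0009  1.1537 -1.2068]
```

Almost home. Advance to the stop, press a little, and check the forces.

```bash
python3 shift.py '[[0.1,-0.001,0,0.0005,0,0,0],[0.1,0,0,0,0,0,0]]' | grep force
python3 -c 'from h import *;where("long",.0005,.0056)'
python3 shift.py '[[0.1,-0.0007,0,0.0006,0,0,0],[0.1,0,0,0,0,0,0]]' | grep force
python3 -c 'from h import *;where("long",.0005,.0056)'
```

```text
contact_force: [2.3, 0.9, 7.9]
grasp_force: 60.3
column mid in cradle (mm) [-0.7113  0.3866 44.9551] F cradle [2.4354 0.543  7.8786]
t 9.55 p [0.5034 0.3592 0.0394] yaw 7.72 tilt -0.13 roll 0.03 F [2.3407 0.8644 7.8786] w 0.209 g 60.3 q [ 0.4988  0.2263  1.7618  0.0014  1.1555 -1.2073]
contact_force: [-1.4, 0.1, 11.9]
grasp_force: 60.8
column mid in cradle (mm) [-0.6019  0.3793 44.8686] F cradle [-1.419   0.2982 11.9455]
t 9.80 p [0.5035 0.3592 0.0393] yaw 7.73 tilt -0.23 roll 0.01 F [-1.4461  0.1054 11.9455] w 0.207 g 60.8 q [ 0.4986  0.2276  1.7604  0.0017  1.1573 -1.2077]
```

Column seated at 44.9 mm and pressed with 12 N. Release, rise, shut the fingers and press the barrel to check.

```bash
python3 shift.py '[[0.5,0,0,-0.0005,0,0,0],[0.5,0,0,0,0,0,0],[0.5,0,0,0,0,0,0],[0.5,0,0,-0.03,0,0,0],[0.0,0,0,-0.03,0,0,0]]' | grep force
python3 shift.py '[[0.0,0,0,0,0,0,0],[0,0,0,0,0,0,0],[0,0,0,0,0,0,0]]'
python3 - <<'E'
from h import *
where("long",0,0)
p,r=pose("long",0,.058,0,0,0); plan(p,r,op=0)
E
```

```text
contact_force: [0.2, 0.6, 0.8]
grasp_force: 0.0
time: 10.8
tool_pos: [0.5019, 0.3576, 0.0947]
tool_rot: [-0.004, -0.067, 0.998, -0.002]
contact_force: [0.5, -0.3, -0.3]
gripper_width: -0.001
grasp_force: 0.0
column mid in cradle (mm) [-1.9075 -0.9436 94.6843] F cradle [ 0.4223 -0.3495 -0.2563]
t 10.80 p [0.5019 0.3576 0.0947] yaw 7.72 tilt -0.50 roll -0.14 F [ 0.4653 -0.2898 -0.2563] w -0.001 g 0.0 q [ 0.498   0.157   1.738   0.0008  1.2557 -1.2078]
n 1
[0, -0.0022, 0.001, 0.0367, -0.0025, -0.0088, 0.0003]
```

```bash
python3 shift.py '[[0,-0.0022,0.001,0.036,-0.002,-0.008,0],[0,0,0,0,0,0,0],[0,0,0,0,0,0,0]]' | grep -E "pos|force"
python3 shift.py '[[0,0,0,0.0015,0,0,0],[0,0,0,0,0,0,0]]' | grep -E "pos|contact"
python3 shift.py '[[0,0,0,0.001,0,0,0],[0,0,0,0,0,0,0]]' | grep -E "pos|contact"
python3 shift.py '[[0,0,0,0.0007,0,0,0],[0,0,0,0,0,0,0]]' | grep -E "pos|contact"
```

```text
tool_pos: [0.5047, 0.3593, 0.0607]
contact_force: [0.5, 0.1, -0.5]
grasp_force: 0.0
tool_pos: [0.5053, 0.3597, 0.0601]
contact_force: [0.5, -1.1, -0.2]
tool_pos: [0.505, 0.3595, 0.0584]
contact_force: [0.1, -0.2, 0.1]
tool_pos: [0.5049, 0.3594, 0.0575]
contact_force: [0.3, 1.0, -0.4]
```

```bash
python3 shift.py '[[0,0,0,0.0015,0,0,0],[0,0,0,0,0,0,0]]' | grep -E "pos|contact"
python3 shift.py '[[0,0,0,0.001,0,0,0],[0,0,0,0,0,0,0]]' | grep -E "pos|contact"
python3 shift.py '[[0,0,0,0.0007,0,0,0],[0,0,0,0,0,0,0]]' | grep -E "pos|contact"
```

```text
tool_pos: [0.5049, 0.3594, 0.0559]
contact_force: [-0.3, 0.1, -0.4]
tool_pos: [0.505, 0.3595, 0.055]
contact_force: [0.4, 0.0, -0.4]
tool_pos: [0.5051, 0.3595, 0.0549]
contact_force: [-1.3, -0.2, 3.6]
```

```bash
python3 shift.py '[[0,0,0,0.001,0,0,0],[0,0,0,0,0,0,0],[0,0,0,0,0,0,0]]' | grep -E "pos|contact"
python3 shift.py '[[0,0,0,-0.04,0,0,0],[0.6,0,0,-0.05,0,0,0],[0.6,0,0,0,0,0,0]]' | grep -E "time|pos|contact"
python3 - <<'E'
from h import *
st(); a=[.4595,.0515,.13]; plan(a,tgt(3.1),op=.6); plan([.4595,.0515,.062],tgt(3.1),a,tgt(3.1),op=.6)
E
```

```text
tool_pos: [0.5051, 0.3595, 0.0548]
contact_force: [-4.2, -2.8, 8.6]
time: 13.42
tool_pos: [0.5079, 0.3611, 0.1492]
contact_force: [1.0, 0.0, 0.7]
t 13.43 p [0.5079 0.3611 0.1492] yaw 7.72 tilt 0.72 roll 0.26 F [1.0343 0.0036 0.6619] w 0.418 g 0.0 q [ 0.4988  0.1022  1.7008 -0.0002  1.3253 -1.2067]
n 6
[0.6, 0.015, -0.0501, 0.0028, 0.0008, 0.0021, 0.0134]
[0.6, 0.0143, -0.0503, 0.0029, 0.0008, 0.0021, 0.0134]
[0.6, 0.0136, -0.0504, 0.0029, 0.0008, 0.0021, 0.0134]
[0.6, 0.0129, -0.0506, 0.003, 0.0008, 0.0021, 0.0134]
[0.6, 0.0122, -0.0508, 0.0031, 0.0008, 0.0021, 0.0134]
[0.6, 0.0115, -0.0509, 0.0031, 0.0008, 0.0021, 0.0134]
n 2
[0.6, 0.0, 0.0, 0.034, 0.0, 0.0, 0.0]
[0.6, 0.0, 0.0, 0.034, 0.0, 0.0, 0.0]
```

```bash
python3 shift.py '[[0.6,0.015,-0.05,0.003,0,0.002,0.0134],[0.6,0.0143,-0.0503,0.003,0,0.002,0.0134],[0.6,0.0136,-0.0504,0.003,0,0.002,0.0134],[0.6,0.0129,-0.0506,0.003,0,0.002,0.0134],[0.6,0.0122,-0.0508,0.003,0,0.002,0.0134]]' | grep time
python3 shift.py '[[0.6,0.0115,-0.0509,0.003,0,0.002,0.0134],[0.6,0,0,0.034,0,0,0],[0.6,0,0,0.034,0,0,0],[0.6,0,0,0,0,0,0],[0.6,0,0,0,0,0,0]]' | grep time
python3 - <<'E'
from h import *
st(); c=camrig.camera_params("wrist"); im=camrig.grab_frame("wrist")[:,:,::-1].copy(); cv2.imwrite("pics/w5.png",im)
g=im.astype(int).sum(2); u,v=proj(c,[.4595,.0515,.012]); print(u,v)
m=(g[:,280:360].min(1)); 
seg=g[100:400,270:370]; 
for r in range(110,400,12): 
    k=np.where(g[r,250:385]>130)[0]+250
    print(r,k.min() if len(k) else 0,k.max() if len(k) else 0,len(k))
uc=int(round(u)); k=np.where(g[:,uc]>130)[0]; print([int(x) for x in k if x-1 not in k or x+1 not in k])
E
```

```text
time: 14.05
time: 14.68
t 14.68 p [0.456  0.0499 0.0579] yaw 3.13 tilt -0.51 roll 0.02 F [0.427 0.184 0.25 ] w 0.603 g 0.0 q [-0.0531 -0.1703  2.1319 -0.0006  1.1889 -1.6782]
318.8238501149451 280.90473300539315
110 0 0 0
122 0 0 0
134 0 0 0
146 0 0 0
158 0 0 0
170 0 0 0
182 0 0 0
194 291 346 56
206 291 345 55
218 298 339 42
230 299 338 40
242 299 338 40
254 299 338 40
266 300 338 39
278 300 338 39
290 300 338 39
302 300 338 39
314 301 338 38
326 301 338 38
338 297 343 47
350 295 345 51
362 296 344 49
374 307 333 27
386 0 0 0
398 0 0 0
[0, 104, 184, 185, 188, 375, 424, 441, 444, 479]
```

View pics/w5.png

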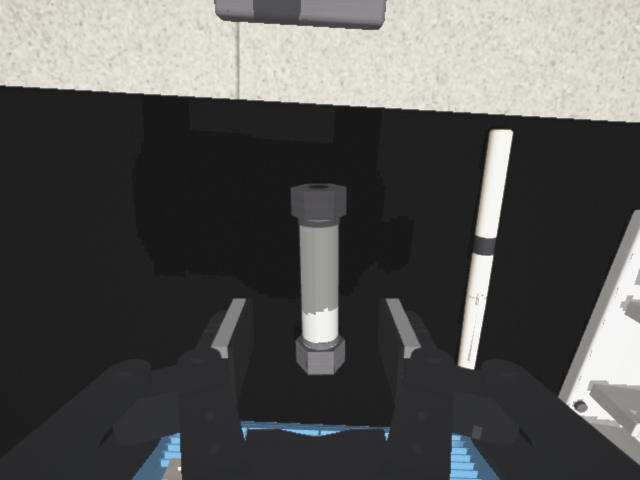

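The wrist view shows the short column centred between the fingers, near end at row ~184 and far end at row ~375. Compute its centre and go down.

Run:
```python
from h import *
c=camrig.camera_params("wrist")
n=ray(c,(318,183.5),.0);f=ray(c,(320,375.5),.024);m=(n+f)/2;print(n,f,np.linalg.norm((f-n)[:2]),m)
b1,b2=ray(c,(318.5,230),.014),ray(c,(319.5,320),.014);print(np.degrees(np.arctan2(*(b2-b1)[1::-1])),b1,b2)
yaw=np.degrees(np.arctan2(*(b2-b1)[1::-1]))
st(); plan([m[0],m[1],.006],tgt(3.1),op=.6)
```

```text
[0.4103 0.0484 0.    ] [0.5109 0.0549 0.024 ] 0.10078823910203036 [0.4606 0.0516 0.012 ]
3.832257585265173 [0.4318 0.0497 0.014 ] [0.4827 0.0531 0.014 ]
t 14.72 p [0.4566 0.0499 0.0587] yaw 3.14 tilt -0.42 roll 0.01 F [-0.2468  0.7393  0.9088] w 0.599 g 0.0 q [-0.053  -0.171   2.1311 -0.0006  1.1888 -1.6783]
n 1
[0.6, -0.0044, 0.0015, 0.0526, 0.0002, -0.0073, 0.0006]
```

```bash
python3 shift.py '[[0.6,0,0,0,0,0,0],[0.6,0,0,0,0,0,0]]' | grep time
python3 -c 'from h import *;st(); plan([.4604,.0516,.007],tgt(3.4),op=.6)'
```

```text
time: 14.98
t 14.97 p [0.4564 0.0499 0.0585] yaw 3.13 tilt -0.43 roll 0.01 F [-0.0771  0.589  -0.247 ] w 0.605 g 0.0 q [-0.053  -0.1711  2.1316 -0.0006  1.1886 -1.6783]
n 1
[0.6, -0.0045, 0.0015, 0.0514, 0.0002, -0.0075, -0.0047]
```

```bash
python3 shift.py '[[0.6,-0.0023,0.0008,0.0257,0,-0.0038,-0.0024],[0.6,-0.0022,0.0007,0.0257,0,-0.0037,-0.0024],[0.6,0,0,0,0,0,0],[0.6,0,0,0,0,0,0]]' | grep -E "pos|contact"
python3 shift.py '[[0.1,0,0,0,0,0,0],[0.1,0,0,0,0,0,0],[0.1,0,0,0,0,0,0],[0.1,0,0,0,0,0,0],[0.1,0,0,0,0,0,0]]'
python3 -c 'from h import *;st()'
```

```text
tool_pos: [0.4603, 0.0516, 0.007]
contact_force: [0.6, 0.0, 1.1]
time: 16.1
tool_pos: [0.4607, 0.0515, 0.0074]
tool_rot: [-0.0, -0.03, 1.0, 0.0]
contact_force: [-0.7, 0.7, 5.8]
gripper_width: 0.203
grasp_force: 58.8
t 16.10 p [0.4607 0.0515 0.0074] yaw 3.40 tilt -0.01 roll 0.01 F [-0.74    0.6901  5.758 ] w 0.203 g 58.8 q [-0.0495 -0.0745  2.1453  0.0002  1.0711 -1.6797]
```

```bash
python3 shift.py '[[0.1,0,0,-0.05,0,0,0],[0.1,0,0,-0.05,0,0,0],[0.1,0,0,-0.04,0,0,0],[0.1,0,0,0,0,0,0]]' | grep -E "pos|contact"
python3 - <<'E'
from h import *
st(); a=[.43,.14,.15]; plan(a,tgt(0,6),op=.1); p,r=pose("short",.021,.12,16,.0003,.0046); plan(p,r,a,tgt(0,6),op=.1)
E
```

```text
tool_pos: [0.4624, 0.0514, 0.1501]
contact_force: [1.0, -0.4, -0.9]
t 16.60 p [0.4624 0.0514 0.1501] yaw 3.39 tilt 0.36 roll -0.03 F [ 1.0271 -0.4042 -0.9018] w 0.205 g 59.0 q [-0.0496 -0.2858  2.061   0.0002  1.3601 -1.6796]
n 2
[0.1, 0.0136, 0.0452, -0.0001, 0.0014, -0.0492, 0.0295]
[0.1, 0.0149, 0.0448, -0.0008, 0.0014, -0.0492, 0.0295]
n 3
[0.1, -0.028, 0.0319, 0.0144, 0.0065, -0.0581, 0.0336]
[0.1, -0.026, 0.0329, 0.0158, 0.0065, -0.0581, 0.0336]
[0.1, -0.0239, 0.0338, 0.017, 0.0065, -0.0581, 0.0336]
```

```bash
python3 shift.py '[[0.1,0.0136,0.0452,0,0.0014,-0.0492,0.0295],[0.1,0.0149,0.0448,-0.0008,0.0014,-0.0492,0.0295],[0.1,-0.028,0.0319,0.0144,0.0065,-0.0581,0.0336],[0.1,-0.026,0.0329,0.0158,0.0065,-0.0581,0.0336],[0.1,-0.0239,0.0338,0.017,0.0065,-0.0581,0.0336]]' | grep -E "pos|contact"
python3 shift.py '[[0.1,0,0,0,0,0,0],[0.1,0,0,0,0,0,0],[0.1,0,0,0,0,0,0]]' | grep time
python3 - <<'E'
from h import *
where("short",.0003,.0046)
plan(*pose("short",.021,.08,16,.0003,.0046),op=.1)
im=camrig.grab_frame("wrist")[:,:,::-1]; c=camrig.camera_params("wrist")
cv2.imwrite("pics/w6.png",im)
s=manip.state(); r=rot(s["tool_rot"]); pc=s["tool_pos"]+r.apply([.0003,0,-.0046])
print("near end top px",proj(c,pc+r.apply([.05,0,-.012])),"bottom",proj(c,pc+r.apply([.05,0,.012])))
(o,y)=CR["short"];a=np.deg2rad(y)
for x,w,z in((-.036,0,.072),(-.052,-.013,.072),(-.052,.013,.072),(-.07,-.015,.057),(-.07,.015,.057)): print(x,w,proj(c,[o[0]+x*np.cos(a)-w*np.sin(a),o[1]+x*np.sin(a)+w*np.cos(a),z]))
E
```

```text
tool_pos: [0.5144, 0.2366, 0.1085]
contact_force: [0.3, -0.8, -1.8]
time: 17.6
column mid in cradle (mm) [ 17.8834  -1.0069 115.2816] F cradle [-0.951   0.2201 -0.6809]
t 17.60 p [0.5147 0.235  0.1109] yaw -5.91 tilt 15.49 roll -0.03 F [-0.9235  0.3164 -0.6809] w 0.205 g 59.3 q [ 0.3558 -0.1229  2.0104 -0.1404  1.0153 -1.0519]
n 1
[0.1, 0.0064, 0.001, 0.0348, -0.0008, -0.0089, -0.0005]
near end top px [316.615 205.923] bottom [316.4894 193.0542]
-0.036 0 [318.539  153.9877]
-0.052 -0.013 [286.1081 115.4378]
-0.052 0.013 [351.1957 115.3393]
-0.07 -0.015 [281.6733  60.5015]
-0.07 0.015 [355.4339  60.3716]
```

View pics/w6.png

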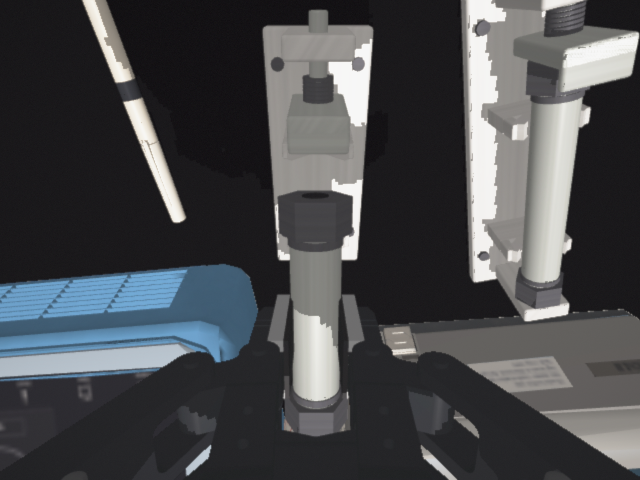

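The view shows the long column lying in its cradle under the lip. The short cradle's lip edge is at row ~153 (predicted 154), head centre u ≈ 319 (318.6), and the column's near end at row ~192, all as modelled. Descend.

```bash
python3 shift.py '[[0.1,0.0032,0.0005,0.0174,0,-0.0045,0],[0.1,0.0032,0.0005,0.0174,0,-0.0044,0],[0.1,0,0,0,0,0,0],[0.1,0,0,0,0,0,0]]' | grep contact
python3 - <<'E'
from h import *
where("short",.0003,.0046)
A=pose("short",.0175,.065,16,.0003,.0046);plan(*A,op=.1);plan(*pose("short",.009,.064,16,.0003,.0046),*A,op=.1)
E
```

```text
contact_force: [0.1, -0.4, -1.3]
column mid in cradle (mm) [21.8602  0.726  81.2844] F cradle [ 0.1686 -0.3421 -1.268 ]
t 18.15 p [0.5189 0.2363 0.0769] yaw -5.90 tilt 16.10 roll 0.02 F [ 0.1326 -0.3576 -1.268 ] w 0.207 g 59.3 q [ 0.3575 -0.0703  2.0263 -0.1531  0.938  -1.0351]
n 1
[0.1, 0.0087, -0.0007, 0.0144, 0.0002, 0.0018, -0.0003]
n 1
[0.1, 0.0084, 0.0, -0.0014, 0.0, 0.0, 0.0]
```

```bash
python3 shift.py '[[0.1,0.0087,-0.0007,0.0144,0,0,0],[0.1,0,0,0,0,0,0],[0.1,0.0084,0,-0.0014,0,0,0],[0.1,0,0,0,0,0,0],[0.1,0,0,0,0,0,0]]' | grep contact
python3 -c 'from h import *;where("short",.0003,.0046)'
python3 shift.py '[[0.1,0.003,0,-0.0009,0,0,0],[0.1,0.003,0,-0.0009,0,0,0],[0.1,0,0,0,0,0,0]]' | grep contact
python3 - <<'E'
from h import *
where("short",.0003,.0046); plan(*pose("short",-.005,.0640,16,.0003,.0046),op=.1)
E
```

```text
contact_force: [-0.2, -0.5, -1.4]
column mid in cradle (mm) [ 8.4624  0.188  63.2366] F cradle [-0.1492 -0.5642 -1.4383]
t 18.77 p [0.5055 0.2372 0.0589] yaw -5.85 tilt 16.04 roll -0.02 F [-0.2062 -0.5459 -1.4383] w 0.206 g 59.3 q [ 0.3686 -0.0699  2.0603 -0.1602  0.9069 -1.0167]
contact_force: [5.4, -1.1, -1.8]
column mid in cradle (mm) [ 2.7476  0.2412 63.5843] F cradle [ 5.5144 -0.5333 -1.8124]
t 19.15 p [0.4998 0.2378 0.0592] yaw -5.85 tilt 16.12 roll -0.00 F [ 5.4307 -1.0954 -1.8124] w 0.206 g 59.2 q [ 0.3743 -0.0828  2.0718 -0.1623  0.9076 -1.0101]
n 1
[0.1, 0.0073, -0.0002, -0.0025, 0.0001, 0.0021, 0.0005]
```

```bash
python3 shift.py '[[0.1,0.0037,0,-0.0012,0,0,0],[0.1,0.0037,0,-0.0012,0,0,0],[0.1,0,0,0,0,0,0]]' | grep contact
python3 - <<'E'
from h import *
where("short",.0003,.0046)
A=pose("short",-.0055,.055,8,.0003,.0046);B=pose("short",-.005,.0475,0.3,.0003,.0046)
plan(*A,op=.1); plan(*B,*A,op=.1)
E
```

```text
contact_force: [7.6, -1.6, -3.7]
column mid in cradle (mm) [-4.4411  0.2641 64.0934] F cradle [ 7.7469 -0.7732 -3.6951]
t 19.52 p [0.4927 0.2386 0.0598] yaw -5.84 tilt 16.21 roll 0.01 F [ 7.6269 -1.5628 -3.6951] w 0.203 g 59.0 q [ 0.3815 -0.0989  2.086  -0.165   0.9092 -1.0019]
n 1
[0.1, 0.0042, -0.0003, 0.0084, 0.0003, 0.1432, 0.0007]
n 1
[0.1, 0.0012, 0.0, 0.0075, 0.0, 0.1344, -0.0]
```

```bash
python3 shift.py '[[0.1,0.0022,-0.0002,0.004,0,0.0716,0],[0.1,0.002,-0.0001,0.0044,0,0.0716,0],[0.1,0,0,0,0,0,0]]' | grep contact
python3 - <<'E'
from h import *
where("short",.0003,.0046);plan(*pose("short",-.005,.0475,0.3,.0003,.0046),op=.1)
E
```

```text
contact_force: [7.1, -0.5, -1.8]
column mid in cradle (mm) [-4.0806  0.1903 55.7907] F cradle [ 7.0713  0.2595 -1.7894]
t 19.90 p [0.4924 0.2385 0.0513] yaw -5.91 tilt 8.08 roll 0.06 F [ 7.0607 -0.4663 -1.7894] w 0.202 g 59.3 q [ 0.346  -0.0214  2.0127 -0.0705  1.0238 -1.0888]
n 1
[0.1, 0.0027, -0.0002, 0.0081, 0.001, 0.1358, -0.0005]
```

```bash
python3 shift.py '[[0.1,0.0014,-0.0001,0.004,0,0.068,0],[0.1,0.0013,-0.0001,0.0041,0,0.068,0],[0.1,0,0,0,0,0,0],[0.1,0,0,0,0,0,0]]' | grep contact
python3 -c 'from h import *;where("short",.0003,.0046)'
python3 shift.py '[[0.1,-0.002,0,0.001,0,0.004,0],[0.1,-0.002,0,0.001,0,0,0],[0.1,0,0,0,0,0,0]]' | grep contact
python3 -c 'from h import *;where("short",.0003,.0046)'
```

```text
contact_force: [10.0, -1.1, 0.1]
column mid in cradle (mm) [-4.2956  0.2609 48.2522] F cradle [10.0453 -0.0939  0.1191]
t 20.40 p [0.4916 0.2387 0.0437] yaw -5.89 tilt 0.52 roll 0.09 F [ 9.9828 -1.1225  0.1191] w 0.201 g 59.4 q [ 0.3169  0.0565  1.943  -0.0024  1.1331 -1.1501]
contact_force: [6.0, -1.0, 2.2]
column mid in cradle (mm) [-1.5644  0.3301 46.0377] F cradle [ 6.0481 -0.3698  2.1901]
t 20.77 p [0.4943 0.2385 0.0414] yaw -5.88 tilt 0.12 roll 0.09 F [ 5.9784 -0.9874  2.1901] w 0.207 g 59.6 q [ 0.3136  0.0689  1.9342  0.0006  1.136  -1.1548]
```

```bash
python3 shift.py '[[0.1,-0.001,0,0.001,0,0,0],[0.1,0,0,0,0,0,0]]' | grep contact
python3 -c 'from h import *;where("short",.0003,.0046)'
python3 shift.py '[[0.1,-0.001,0,0.0005,0,0,0],[0.1,0,0,0,0,0,0]]' | grep contact
python3 -c 'from h import *;where("short",.0003,.0046)'
```

```text
contact_force: [5.1, -1.5, 3.2]
column mid in cradle (mm) [-0.7393  0.2447 45.1083] F cradle [ 5.2241 -1.0111  3.196 ]
t 21.02 p [0.4951 0.2383 0.0405] yaw -5.89 tilt 0.10 roll 0.07 F [ 5.093  -1.5409  3.196 ] w 0.204 g 59.9 q [ 0.3129  0.0721  1.9327  0.0004  1.1347 -1.1553]
contact_force: [1.6, -1.9, 7.9]
column mid in cradle (mm) [-0.5408  0.1713 44.8449] F cradle [ 1.7463 -1.686   7.851 ]
t 21.27 p [0.4953 0.2382 0.0402] yaw -5.88 tilt -0.03 roll 0.04 F [ 1.5644 -1.856   7.851 ] w 0.203 g 60.4 q [ 0.3124  0.0742  1.931   0.0009  1.1367 -1.1561]
```

```bash
python3 shift.py '[[0.1,-0.0007,0,0.0005,0,0,0],[0.1,0,0,0,0,0,0]]' | grep contact
python3 -c 'from h import *;where("short",.0003,.0046)'
python3 shift.py '[[0.5,0,0,0,0,0,0],[0.5,0,0,0,0,0,0],[0.5,0,0,0,0,0,0],[0.5,0,0,-0.03,0,0,0],[0.0,0,0,-0.03,0,0,0]]' | grep contact
python3 shift.py '[[0,0,0,0,0,0,0],[0,0,0,0,0,0,0],[0,0,0,0,0,0,0],[0,0,0,0,0,0,0]]' | grep contact
python3 - <<'E'
from h import *
where("short",0,0); plan(*pose("short",0,.058,0,0,0),op=0)
E
```

```text
contact_force: [-0.8, -2.1, 12.1]
column mid in cradle (mm) [-0.4163  0.1722 44.7812] F cradle [-0.5364 -2.1625 12.1407]
t 21.52 p [0.4954 0.2382 0.0402] yaw -5.88 tilt -0.13 roll 0.02 F [-0.7551 -2.0961 12.1407] w 0.206 g 60.9 q [ 0.3122  0.0755  1.9297  0.0013  1.1383 -1.1566]
contact_force: [0.4, 0.5, -0.1]
contact_force: [-0.9, -0.3, 0.4]
column mid in cradle (mm) [-1.7451 -0.6802 96.1835] F cradle [-0.8621 -0.3533  0.3976]
t 22.65 p [0.4937 0.2375 0.0962] yaw -5.87 tilt -0.32 roll -0.07 F [-0.8938 -0.2631  0.3976] w -0.000 g 0.0 q [ 0.312  -0.0032  1.905   0.0012  1.2454 -1.1568]
n 1
[0, -0.002, 0.0007, 0.0382, -0.0012, -0.0056, 0.0002]
```

```bash
python3 shift.py '[[0,-0.002,0.0007,0.038,0,-0.005,0],[0,0,0,0,0,0,0],[0,0,0,0,0,0,0]]' | grep -E "pos|contact"
python3 shift.py '[[0,0,0,0.0015,0,0,0],[0,0,0,0.0015,0,0,0],[0,0,0,0,0,0,0]]' | grep -E "pos|contact"
```

```text
tool_pos: [0.4963, 0.2382, 0.0598]
contact_force: [-0.1, 0.2, 0.3]
tool_pos: [0.4964, 0.2383, 0.0567]
contact_force: [-0.2, 0.6, 0.0]
```

```bash
python3 shift.py '[[0,0,0,0.0015,0,0,0],[0,0,0,0,0,0,0]]' | grep -E "pos|contact"
python3 shift.py '[[0,0,0,0.0008,0,0,0],[0,0,0,0,0,0,0]]' | grep -E "pos|contact"
python3 shift.py '[[0,0,0,0.0007,0,0,0],[0,0,0,0,0,0,0]]' | grep -E "pos|contact"
```

```text
tool_pos: [0.4964, 0.2382, 0.055]
contact_force: [-0.2, -0.6, 0.3]
tool_pos: [0.4965, 0.2383, 0.0548]
contact_force: [-2.5, -0.5, 4.5]
tool_pos: [0.4965, 0.2383, 0.0547]
contact_force: [-5.0, -1.7, 9.1]
```

Barrel top at 54.7 mm under 9 N, so it is seated. Rise, back off and take a final look.

```bash
python3 shift.py '[[0,0,0,-0.05,0,0,0],[0,0.03,0.02,-0.05,0,0,0],[0,0.03,0.02,-0.04,0,0,0],[0,0.02,0.01,0,0,0,0],[0,0,0,0,0,0,0]]' | grep -E "pos|contact|time"
python3 shift.py '[[0,0,0,0,0,0,0],[0,0,0,0,0,0,0]]' | grep time
python3 - <<'E'
from h import *
st(); im=camrig.grab_frame("wrist")[:,:,::-1]; cv2.imwrite("pics/w7.png",im)
E
```

```text
time: 24.78
tool_pos: [0.4205, 0.2966, 0.1924]
contact_force: [0.4, -0.4, 0.4]
time: 25.02
t 25.02 p [0.4218 0.2954 0.1918] yaw -5.93 tilt -0.02 roll -0.11 F [ 0.3069 -0.1355  0.0844] w -0.003 g 0.0 q [ 0.4672 -0.1858  1.9066 -0.0014  1.4222 -0.9999]
```

View pics/w7.png

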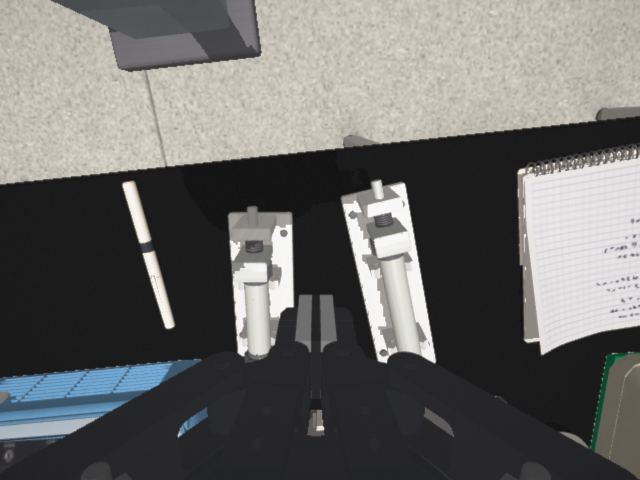

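The view shows both columns level in their cradles with near ends under the lips, at (258,310) and (398,300). Marker A has not moved. The forces showed both far ends on the fixed stops.

```bash
python3 -c 'from plant import manip, camrig, job_done; print(job_done())'
```

```text
the job is handed in; nothing more can be done
None
```

I put both columns in the cradles of their own length and handed the job in at about 25 s. Each lies level, pressed down in its V blocks, near end under the lip. Wrist forces showed each far end against its fixed stop, but the final picture did not show those ends.

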